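# Lay out the washed caps in front of their bottles

### The job

The washed screw caps stand in one stack on the bench: take the stack apart and lay each cap, flat and open side down, in front of the open bottle whose neck it fits, centred in the free front part of that bottle's white bench sheet, so that each bottle can be closed as soon as it is filled. Do not tip the caps over, and leave all the bottles standing where they are.

Things in the scene. Friction and masses are not known exactly. Their poses are not given: they have to be found in the camera images.
- cap_wide: The largest of four blue plastic screw caps: ribbed, flat closed top, 64 mm in diameter, 28 mm tall, open side down; at the start at the bottom of the stack, standing on the bench. It fits the 56 mm neck of bottle_wide. Origin: centre of its lower rim; z up along its axis. Rigid, 10 to 35 g. The stacked caps sit up to 6 mm off-centre on one another.
- cap_100: The second largest of four blue plastic screw caps: ribbed, flat closed top, 54 mm in diameter, 26 mm tall, open side down; at the start second from below, on the 64 mm cap. It fits the 45 mm neck of bottle_100. Origin: centre of its lower rim; z up along its axis. Rigid, 10 to 35 g. The stacked caps sit up to 6 mm off-centre on one another.
- cap_50: The third of four blue plastic screw caps: ribbed, flat closed top, 40 mm in diameter, 24 mm tall, open side down; at the start third from below, on the 54 mm cap. It fits the 32 mm neck of bottle_50. Origin: centre of its lower rim; z up along its axis. Rigid, 10 to 35 g. The stacked caps sit up to 6 mm off-centre on one another.
- cap_25: The smallest of four blue plastic screw caps: ribbed, flat closed top, 32 mm in diameter, 22 mm tall, open side down; at the start on top of the stack, on the 40 mm cap. It fits the 25 mm neck of bottle_25. Origin: centre of its lower rim; z up along its axis. Rigid, 10 to 35 g. The stacked caps sit up to 6 mm off-centre on one another.
- bottle_wide: Largest of four empty open glass bottles, 76 mm wide, 97 mm tall, 56 mm neck, loose, on the rear of its white bench sheet (fixed, 200 x 104 x 2 mm, long side along this x). Origin: centre of its underside, on the sheet's top face; z up, x away from the robot within 0.1 rad. Sheet centre at x = -55 mm, front edge at -155 mm; place for the cap: x = -100 mm, y = 0.
- bottle_100: Second largest of four empty open glass bottles, 56 mm wide, 102 mm tall, 45 mm neck, loose, on the rear of its white bench sheet (fixed, 200 x 104 x 2 mm, long side along this x). Origin: centre of its underside, on the sheet's top face; z up, x away from the robot within 0.1 rad. Sheet centre at x = -55 mm, front edge at -155 mm; place for the cap: x = -100 mm, y = 0.
- bottle_50: Third of four empty open glass bottles, 46 mm wide, 89 mm tall, 32 mm neck, loose, on the rear of its white bench sheet (fixed, 200 x 104 x 2 mm, long side along this x). Origin: centre of its underside, on the sheet's top face; z up, x away from the robot within 0.1 rad. Sheet centre at x = -55 mm, front edge at -155 mm; place for the cap: x = -100 mm, y = 0.
- bottle_25: Smallest of four empty open glass bottles, 36 mm wide, 72 mm tall, 25 mm neck, loose, on the rear of its white bench sheet (fixed, 200 x 104 x 2 mm, long side along this x). Origin: centre of its underside, on the sheet's top face; z up, x away from the robot within 0.1 rad. Sheet centre at x = -55 mm, front edge at -155 mm; place for the cap: x = -100 mm, y = 0.
- closed_bottle: Bystander: a larger clear glass bottle with its blue cap already on, 70 mm in diameter, 141 mm tall, standing on the bench at the right end of the row (-y). Not part of the job. Origin: centre of its underside.
- spray_bottle: Bystander: a white spray bottle with trigger head, 72 mm in diameter, 194 mm tall, at the left end of the row (+y). Not part of the job. Origin: centre of its underside.

How it is judged:
At the end, for the whole second after the job is handed in: Each cap lies flat, open side down, released and at rest, on the sheet of the bottle it fits, its centre 80 to 120 mm in front of the bottle's axis and within 15 mm of its centre line; the open bottles stand upright within 12 mm of where they were, the two bystander bottles within 20 mm (x of cap_wide in the frame of bottle_wide between -0.12 and -0.08 m and y of cap_wide in the frame of bottle_wide between -0.015 and 0.015 m and z of cap_wide in the frame of bottle_wide below 0.004 m and angle between each of cap_wide, bottle_wide, cap_100, bottle_100, cap_50, bottle_50, cap_25, bottle_25's own z axis and vertical below 0.08 rad and linear speed of each of cap_wide, cap_100, cap_50, cap_25 below 0.02 m/s and distance of each of bottle_wide, bottle_100, bottle_50, bottle_25 from where it was at the start of the episode below 0.012 m and x of cap_100 in the frame of bottle_100 between -0.12 and -0.08 m and y of cap_100 in the frame of bottle_100 between -0.015 and 0.015 m and z of cap_100 in the frame of bottle_100 below 0.004 m and x of cap_50 in the frame of bottle_50 between -0.12 and -0.08 m and y of cap_50 in the frame of bottle_50 between -0.015 and 0.015 m and z of cap_50 in the frame of bottle_50 below 0.004 m and x of cap_25 in the frame of bottle_25 between -0.12 and -0.08 m and y of cap_25 in the frame of bottle_25 between -0.015 and 0.015 m and z of cap_25 in the frame of bottle_25 below 0.004 m and distance of each of closed_bottle, spray_bottle from where it was at the start of the episode below 0.02 m); the robot touches nothing.
It fails at once if a cap is tipped over (leans more than 0.7 rad): the stack was toppled or a cap dropped (angle between any of cap_wide, cap_100, cap_50, cap_25's own z axis and vertical above 0.7 rad).
It fails at once if an open bottle is pushed more than 12 mm from where it stood, or leans more than 0.3 rad (distance of any of bottle_wide, bottle_100, bottle_50, bottle_25 from where it was at the start of the episode above 0.012 m or angle between any of bottle_wide, bottle_100, bottle_50, bottle_25's own z axis and vertical above 0.3 rad).
It fails at once if the closed bottle or the spray bottle is moved more than 20 mm (distance of any of closed_bottle, spray_bottle from where it was at the start of the episode above 0.02 m).
It also fails if it takes over 118 s, if anything falls off the work surface, if the arm or the gripper's body presses on something with over 40 N, if the wrist force passes 120 N, or if a joint passes its speed limit or range.

### The arm

A 7-joint arm with a two-finger parallel gripper is mounted at the origin on the work surface. World frame = base frame: x ahead of the robot, y to its left, z up, the work surface at z = 0. Lengths are in m, angles in rad, forces in N, time in s.
With the tool pointing down it reaches from about 0.4 to 0.85 m from the base axis. Payload 10.4 kg.
Tool frame: the origin (TCP) lies midway between the tips of the shut fingers; the grasp point (between the pads) lies 19 mm behind it; z points along the fingers, x is the direction in which the jaws open and shut, and the axes are right-handed (so a half turn about z gives the same grasp; the last joint's range is limited). The gripper opens to 85 mm and grips with 20 to 120 N. Pads are 22 mm wide; open, the fingers measure 114 mm over their backs; the gripper's body (76 mm by 85 mm) begins 54 mm behind the grasp point. The pads swing forward as they close: fully open they stand 13 mm farther back than shut.
Start: joints at [1.13, 0.332, -0.065, 1.46, 0.022, 1.35, -0.088], TCP at [0.254, -0.571, 0.231] pointing down, gripper open.
Joint ranges: [-2.6, 2.6], [-0.5, 2.12], [-1.47, 1.34], [0.16, 2.42], [-1.27, 4.41], [0.06, 2.06], [-2.6, 2.6]. Speed limits (rad/s): [2.22, 2.22, 2.79, 2.79, 3.14, 3.14, 3.14].

### API

Orientations are given as a unit quaternion [x, y, z, w].
In Python, from workcell import manip, cams gives the robot as it stands.
- The arm moves only by the tool move_arm, never from a script. Its argument "moves" is a list of rows, each a list of 7 numbers: the turn, a rotation vector about the tool's x, y, z in degrees, then the shift along the tool's x, y, z in m, then the finger opening in m, from 0 to 0.0854. A call has 1 to 10 rows; each row is the pose to reach, as a shift and turn from the pose commanded when the call began, along the tool's axes at that moment; what a row does not reach only later rows make up. A row lasts 1/10 s, in which the tool goes at most 50 mm and 8.59 degrees, less where a joint would pass 70% of its speed; a pose out of reach is approached as far as the arm can. A call with a gripper value outside its range is refused whole. The fingers move at their own pace and stop on an object; "grip_force" is the grip in N (left out, the last holds). Time passes only in rows, so rows that repeat a pose let the fingers close. It gives the time, the measured TCP pose, the force and the opening at its end, in the units of the state.
- manip.get_obs(): the state, without advancing time (a new reading comes with each control period).
- cams.camera(name): name is "scene" or "top" or "wrist"; returns the picture (400x640x3 uint8, red, green, blue); there is no depth.
- cams.camera_params(name): a dict with "fx", "fy", "cx", "cy" (pixels), "xyz" and "rotation" of the camera in the world. Camera axes: x right, y up, looking along -z (the intrinsics and any distortion apply to the point x, -y, -z); pixel columns grow to the right and rows downward; lengths in m; the calibration is good to about 2 mm. A picture is of the moment at which its call begins: read the wrist's pose just before it. camera_params takes no time and is no camera call; for the wrist camera it gives the pose at the moment of the call.
- manip.hand_in(): hands the job in, once; it reports no verdict.
The state is a dict: "clock": time; "joint_pos": joint angles; "joint_velocities": joint speeds; "tau": joint torques, N m; "position": TCP position; "ee_rot": TCP orientation; "ft_force": force on the tool from outside, world axes, zero at the start; "torque": the same for the moment, N m; "grip_width": opening from 0.0 (shut) to 1.0 (fully open).
Only numpy, scipy, OpenCV 4.12 (cv2) and the standard library are available. Lean on these libraries where they do the work, as an engineer would, in place of code of your own. Each camera call takes 0.05 s, during which the arm holds its last target. There are 200 camera calls.

## Working session

There is one attempt and no reset: what is moved stays moved. The work goes in short steps, Python scripts to look and compute and a tool call to move; the robot and the scene stay as the last step left them, time stands still between calls to the robot, and variables do not carry over. Pictures are saved under pics/ and viewed, about 12 in all and at most 16, crops included, and the job is handed in when it is done.

Besides the shell and the picture viewer there is one more tool, called by a JSON object that holds its "method" and its "body", one argument or row to a line. move_arm: Moves the arm, as the interface text tells. Its arguments: {"type":"object","properties":{"moves":{"type":"array","items":{"type":"array","items":{"type":"number"}}},"grip_force":{"type":"number"}},"required":["moves"]}

```bash
mkdir -p pics; ls; python3 - <<'E'
from workcell import manip,cams
import cv2
print(manip.get_obs())
for n in("scene","top"):
    im=cams.camera(n); cv2.imwrite(f"pics/{n}0.png",im[:,:,::-1]); print(n,cams.camera_params(n))
E
```

```text
pics
{'clock': 0.0, 'joint_pos': array([ 1.13039775,  0.33286079, -0.06470159,  1.46096267,  0.02160785,
        1.34988315, -0.08850166]), 'joint_velocities': array([ 9.44195531e-04, -3.88719422e-04, -4.57343223e-05, -6.09559233e-04,
        1.37454116e-03, -1.10331586e-03, -6.17640019e-04]), 'tau': array([-3.40779916e-04, -6.25441432e+01,  4.87522886e-02, -3.91578484e+01,
        1.61104876e-02,  1.01310544e-02,  3.67113785e-05]), 'position': array([ 0.25343283, -0.57089646,  0.23051266]), 'ee_rot': array([ 8.38382280e-01, -5.45082242e-01, -6.13686213e-04, -3.55198483e-04]), 'ft_force': array([-0.19926361, -0.53689248,  0.15613108]), 'torque': array([-0.01803805, -0.05006995, -0.02356636]), 'grip_width': 1.0020201629717436}
scene {'fx': 445.1220775627523, 'fy': 445.1220775627523, 'cx': 324.65977913247355, 'cy': 197.33417664339913, 'xyz': array([1.52415957, 0.0038129 , 0.9503622 ]), 'rotation': array([0.28524243, 0.27677972, 0.65472049, 0.6429392 ])}
top {'fx': 506.6375622915313, 'fy': 506.6375622915313, 'cx': 311.23383094310714, 'cy': 205.6268614476494, 'xyz': array([0.30280882, 0.01057085, 1.52253095]), 'rotation': array([-0.07060169,  0.07230225,  0.70554681, -0.70142105])}
```

View pics/top0.png

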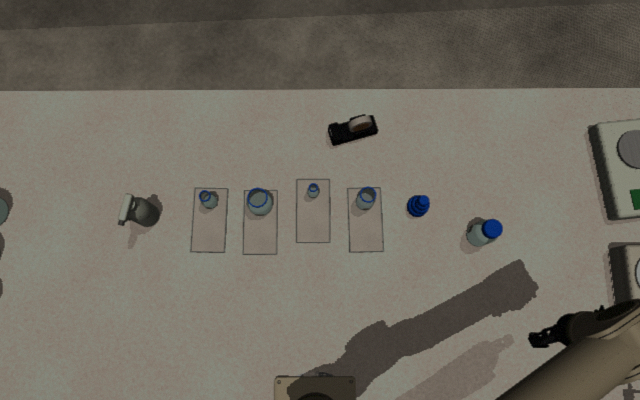

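View pics/scene0.png

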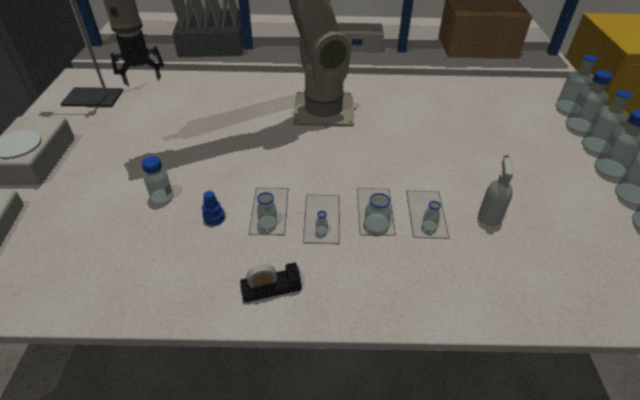

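Top view: the sheets are at columns about 209, 260, 313 and 365, rows 180–254. The neck diameters suggest 50, wide, 25 and 100 from left to right. The stack is at (418,206) and the closed bottle at (485,232). Now I'll measure them.

```bash
cat > h.py <<'E'
import numpy as np,cv2
from scipy.spatial.transform import Rotation as R
def ray(p,u,v):
    d=np.array([(u-p['cx'])/p['fx'],-(v-p['cy'])/p['fy'],-1.]); d=R.from_quat(p['rotation']).apply(d); return np.array(p['xyz']),d
def onz(p,u,v,z):
    o,d=ray(p,u,v); return o+d*(z-o[2])/d[2]
def px(p,X):
    c=R.from_quat(p['rotation']).inv().apply(np.array(X)-p['xyz']); return np.array([p['cx']-p['fx']*c[0]/c[2], p['cy']+p['fy']*c[1]/c[2]])
def blue(im,t=35):
    i=im.astype(int); return ((i[:,:,2]-i[:,:,0]>t)&(i[:,:,2]-i[:,:,1]>t*.5)).astype(np.uint8)
E
python3 - <<'E'
from h import *
from workcell import cams
p=cams.camera_params("top"); im=cv2.imread("pics/top0.png")[:,:,::-1]; q=cams.camera_params("scene"); im2=cv2.imread("pics/scene0.png")[:,:,::-1]
g=cv2.cvtColor(np.ascontiguousarray(im),cv2.COLOR_RGB2GRAY)
bh=cv2.morphologyEx(g,cv2.MORPH_BLACKHAT,np.ones((5,5)))
m=(bh>18).astype(np.uint8)*255
m[:170]=0;m[265:]=0
cs,_=cv2.findContours(m,cv2.RETR_EXTERNAL,cv2.CHAIN_APPROX_NONE)
for c in cs:
    r=cv2.minAreaRect(c)
    if max(r[1])>50:
        P=np.array([onz(p,*b,.002)[:2] for b in cv2.boxPoints(r)]); e=[np.linalg.norm(P[i]-P[i-1]) for i in range(4)]
        L=max((P[1]-P[0],P[2]-P[1]),key=np.linalg.norm);L=L*np.sign(L[0]); print("sheet",np.round(r[0],1),P.mean(0).round(4),np.round(e[:2],3),"yaw",round(np.arctan2(L[1],L[0]),3))
for n,P,I in(("top",p,im),("scene",q,im2)):
    for t in(15,40):
        k,l,s,c=cv2.connectedComponentsWithStats(blue(I,t))
        for i in range(1,k):
            if s[i][4]>15 and 150<c[i][1]<260: print(n,t,s[i],c[i].round(1),[ (h,onz(P,s[i][0]+(s[i][2]-1)/2,s[i][1]+(s[i][3]-1)/2,h)[:2].round(4).tolist()) for h in(.073,.09,.1)])
big=cv2.resize(im[170:265,180:520],None,fx=2.3,fy=2.3,interpolation=cv2.INTER_CUBIC)
cv2.imwrite("pics/c1.png",np.vstack([big[:,:,::-1],cv2.resize(im2[150:250,130:470],None,fx=2.3,fy=2.3,interpolation=cv2.INTER_CUBIC)[:,:,::-1]]))
E
```

```text
sheet [259.5 222. ] [0.5662 0.1637] [0.198 0.108] yaw 0.008
sheet [365.  219.8] [ 0.5713 -0.1575] [0.2   0.107] yaw 0.004
sheet [209.2 219.9] [0.5737 0.3169] [0.106 0.203] yaw -0.017
sheet [312.5 210.5] [0.6009 0.0022] [0.196 0.108] yaw -0.013
top 15 [308 183  10   9  52] [312.8 187.1] [(0.073, [0.6563, 0.0021]), (0.09, [0.6521, 0.0022]), (0.1, [0.6497, 0.0023])]
top 15 [247 187  21  21 131] [257.1 197.3] [(0.073, [0.627, 0.1649]), (0.09, [0.6232, 0.1631]), (0.1, [0.621, 0.1621])]
top 15 [359 186  18  17 107] [367.7 194.1] [(0.073, [0.6342, -0.1592]), (0.09, [0.6303, -0.1572]), (0.1, [0.628, -0.156])]
top 15 [199 190  12  12  71] [204.5 195.6] [(0.073, [0.6324, 0.3189]), (0.09, [0.6285, 0.3153]), (0.1, [0.6263, 0.3131])]
top 15 [407 195  23  22 392] [418.3 205.1] [(0.073, [0.5989, -0.3058]), (0.09, [0.5955, -0.3021]), (0.1, [0.5934, -0.2999])]
top 15 [482 219  21  20 334] [491.8 228.4] [(0.073, [0.5297, -0.5169]), (0.09, [0.5271, -0.5107]), (0.1, [0.5255, -0.5071])]
top 40 [309 183   9   9  36] [313.  187.3] [(0.073, [0.6563, 0.0006]), (0.09, [0.6521, 0.0007]), (0.1, [0.6497, 0.0008]
[... 1293 characters left out ...]
73, [0.6564, 0.0014]), (0.09, [0.6732, 0.0014]), (0.1, [0.6831, 0.0014])]
scene 40 [142 156  18  17 209] [150.4 162.9] [(0.073, [0.4535, -0.5316]), (0.09, [0.4743, -0.5212]), (0.1, [0.4865, -0.5151])]
scene 40 [202 191  22  33 405] [211.3 208.1] [(0.073, [0.6374, -0.304]), (0.09, [0.6545, -0.2981]), (0.1, [0.6646, -0.2946])]
scene 40 [258 194  15  10  30] [266.7 200.3] [(0.073, [0.5985, -0.1614]), (0.09, [0.6164, -0.1582]), (0.1, [0.627, -0.1563])]
scene 40 [370 197  20  11  39] [379.6 203.7] [(0.073, [0.6035, 0.1664]), (0.09, [0.6214, 0.1632]), (0.1, [0.6319, 0.1614])]
scene 40 [318 211   8   7  19] [321.7 214.4] [(0.073, [0.6564, 0.0014]), (0.09, [0.6732, 0.0014]), (0.1, [0.6831, 0.0014])]
```

View pics/c1.png

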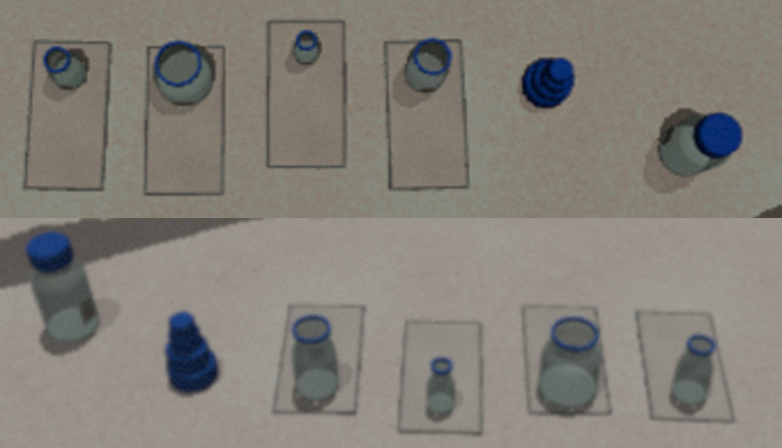

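All four bottle rims, cast at their known heights, agree with sheet centre + 55 mm to about 1–2 mm. I'm moving above the stack with the jaws along world y.

{"method": "move_arm", "body": {
  "moves": [
    [0,0,8,-0.012,-0.048,-0.01,0.085],
    [0,0,16,-0.024,-0.096,-0.02,0.085],
    [0,0,23.94,-0.036,-0.144,-0.02,0.085],
    [0,0,23.94,-0.048,-0.192,-0.02,0.085],
    [0,0,23.94,-0.06,-0.24,-0.02,0.085],
    [0,0,23.94,-0.072,-0.288,-0.02,0.085],
    [0,0,23.94,-0.084,-0.336,-0.02,0.085],
    [0,0,23.94,-0.096,-0.384,-0.02,0.085],
    [0,0,23.94,-0.103,-0.423,-0.02,0.085],
    [0,0,23.94,-0.103,-0.423,-0.02,0.085]
  ]
}}

```text
clock: 1.1
position: [0.6027, -0.2987, 0.2499]
ee_rot: [0.71, -0.704, -0.001, -0.002]
ft_force: [-1.5, 0.3, -0.9]
grip_width: 0.995
```

```bash
python3 - <<'E'
from h import *
from workcell import cams,manip
o=manip.get_obs(); print(o['clock'],o['position'],o['ee_rot'],o['joint_pos'].round(2))
p=cams.camera_params("wrist"); im=cams.camera("wrist"); print(p)
cv2.imwrite("pics/w1.png",im[:,:,::-1]); print(px(p,(.598,-.305,0)),px(p,(.598,-.305,.1)))
E
```

```text
1.1 [ 0.60270576 -0.29874262  0.2498953 ] [ 0.71022381 -0.70397294 -0.00132668 -0.00157399] [ 0.55  0.44 -0.22  1.28  0.09  1.43 -1.23]
{'fx': 284.73123121329894, 'fy': 284.73123121329894, 'cx': 319.0151182596552, 'cy': 196.43353553428625, 'xyz': array([ 0.67075425, -0.29735566,  0.39273169]), 'rotation': array([-0.09340607,  0.09537299, -0.69734174,  0.70419727])}
[325.14142171 172.34438052] [326.71818697 189.62253221]
```

View pics/w1.png

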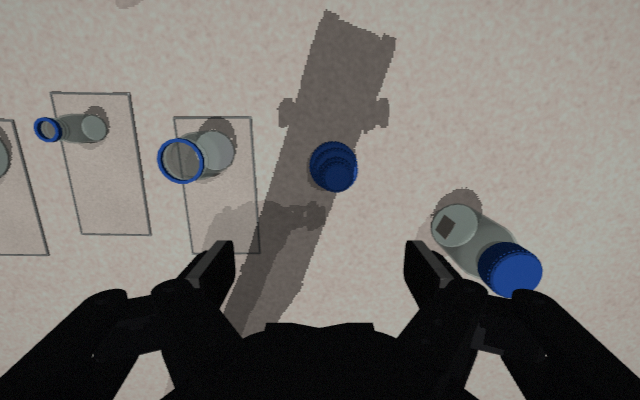

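The wrist view shows the stack around (333,166), with its top discs brighter than its sides. Next I'll enlarge it with more contrast to fit each disc.

```bash
python3 - <<'E'
from h import *
im=cv2.imread("pics/w1.png"); c=im[130:205,295:375]
b=c[:,:,0].astype(float); b=np.clip((b-20)*255/(b.max()-20)*1.2,0,255).astype(np.uint8)
b=cv2.resize(np.clip(c.astype(int)*2,0,255).astype(np.uint8),None,fx=8,fy=8,interpolation=cv2.INTER_CUBIC)
for i in range(0,80,10): cv2.putText(b,str(295+i),(i*8,10),0,.35,(0,0,255)); cv2.putText(b,str(130+i),(0,i*8+4),0,.35,(0,0,255))
cv2.imwrite("pics/c2.png",b)
m=blue(im[:,:,::-1],20); k,l,s,cc=cv2.connectedComponentsWithStats(m)
for i in range(1,k):
  if s[i][4]>300: print(s[i],cc[i])
E
```

```text
[ 34 117  28  25 388] [ 47.30412371 129.18298969]
[157 138  47  46 655] [179.96183206 160.42290076]
[ 309  141   49   52 1928] [333.52956432 166.36825726]
[ 478  242   65   56 2619] [509.09545628 268.4482627 ]
```

View pics/c2.png

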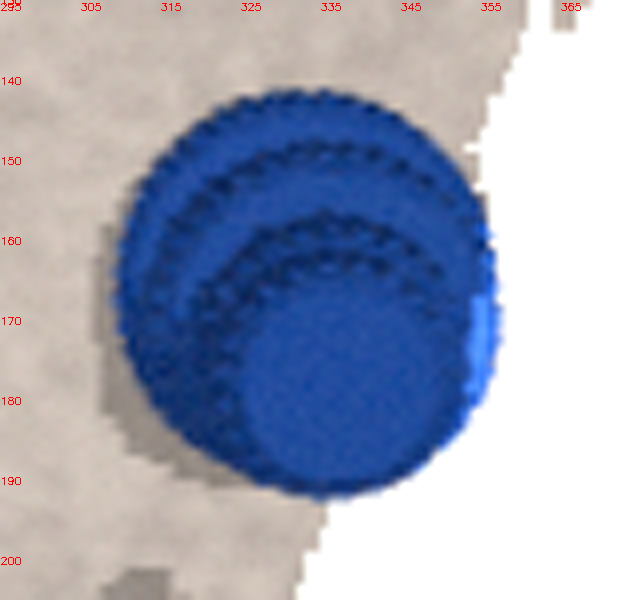

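```bash
cat >> h.py <<'E'
PW={'fx':284.731231,'fy':284.731231,'cx':319.015118,'cy':196.433536,'xyz':np.array([.67075425,-.29735566,.39273169]),'rotation':np.array([-.09340607,.09537299,-.69734174,.70419727])}
E
python3 - <<'E'
from h import *
print("c25",onz(PW,338.4,178,.1), onz(PW,338.4,178,.095))
# predicted extents of each cap's top disc for that x,y
C=onz(PW,338.4,178,.1)[:2]
for n,x,y,z,r in(("25",*C,.1,.016),("50",*C,.078,.02),("100",*C,.054,.027),("w",*C,.028,.032),("w0",*C,0,.032)):
    print(n,px(PW,(x,y,z)).round(1),"L",px(PW,(x,y+r,z)).round(1),"R",px(PW,(x,y-r,z)).round(1),"T",px(PW,(x+r,y,z)).round(1),"B",px(PW,(x-r,y,z)).round(1))
E
```

```text
c25 [ 0.61066237 -0.31702568  0.1       ] [ 0.60963597 -0.31736166  0.095     ]
25 [338.4 178. ] L [323.1 177.8] R [353.7 178.2] T [338.8 162.8] B [338.  192.8]
50 [337.2 174. ] L [319.4 173.9] R [355.  174.2] T [337.7 156.2] B [336.7 191.3]
100 [336.  170.3] L [313.6 170. ] R [358.5 170.5] T [336.6 147.6] B [335.5 192. ]
w [335.  166.7] L [310.2 166.5] R [359.8 167. ] T [335.6 141.6] B [334.4 190.8]
w0 [334.  163.4] L [310.9 163.2] R [357.  163.6] T [334.5 139.9] B [333.4 185.9]
```

{"method": "move_arm", "body": {
  "moves": [
    [0,0,0,0.006,-0.006,0.04,0.085],
    [0,0,0,0.012,-0.0125,0.08,0.085],
    [0,0,0,0.012,-0.0125,0.08,0.085],
    [0,0,0,0.012,-0.0125,0.08,0.085],
    [0,0,0,0.012,-0.0125,0.08,0.085]
  ]
}}

```text
clock: 1.65
position: [0.6115, -0.3181, 0.1742]
ee_rot: [-0.707, 0.707, -0.002, 0.001]
ft_force: [0.4, -0.5, 0.8]
grip_width: 0.994
```

```bash
python3 - <<'E'
from h import *
from workcell import cams,manip
o=manip.get_obs(); print(o['clock'],o['position'],o['ee_rot'],o['joint_pos'].round(2))
p=cams.camera_params("wrist"); im=cams.camera("wrist"); print(p['xyz'],manip.get_obs()['position'])
c=px(p,(.6105,-.317,.1)).astype(int);print(c)
u,v=max(c[0]-60,0),max(c[1]-70,0); b=cv2.resize(np.clip(im[v:v+110,u:u+120,::-1].astype(int)*2,0,255).astype(np.uint8),None,fx=5,fy=5,interpolation=cv2.INTER_CUBIC)
for i in range(0,120,10): cv2.putText(b,str(u+i),(i*5,10),0,.35,(0,0,255)); cv2.putText(b,str(v+i),(0,i*5+4),0,.35,(0,0,255))
cv2.imwrite("pics/w2.png",b)
for n,z,r in(("25",.1,.016),("50",.078,.02),("100",.054,.027),("w",.028,.032)):
  x,y=.6105,-.317;print(n,px(p,(x,y,z)).round(1),"L",px(p,(x,y+r,z)).round(1),"R",px(p,(x,y-r,z)).round(1),"T",px(p,(x+r,y,z)).round(1),"B",px(p,(x-r,y,z)).round(1))
E
```

```text
1.65 [ 0.61153236 -0.31808183  0.17419982] [-7.06884302e-01  7.07327189e-01 -1.59150470e-03  5.45895466e-04] [ 0.56  0.51 -0.21  1.34  0.11  1.3  -1.22]
[ 0.67918486 -0.31654731  0.31718064] [ 0.61171163 -0.31799359  0.17435123]
[319 208]
25 [319.2 208.2] L [299.2 208.2] R [339.2 208.1] T [319.2 188.7] B [319.2 226.9]
50 [319.1 200.6] L [296.3 200.6] R [342.  200.5] T [319.1 178.1] B [319.1 222.1]
100 [319.1 193.6] L [290.8 193.6] R [347.4 193.6] T [319.1 165.5] B [319.1 220.3]
w [319.  187.3] L [288.4 187.4] R [349.7 187.3] T [319.  156.6] B [319.1 216.4]
```

View pics/w2.png

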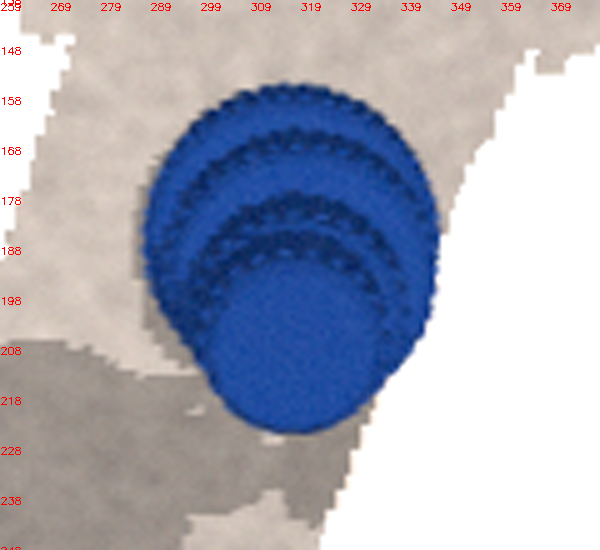

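Cap_25's disc is centred at about (317,207), and the lower caps sit within 2 mm of the same axis, at (0.611,-0.3155). Descending part of the way.

{"method": "move_arm", "body": {
  "moves": [
    [0,0,0,-0.0025,0,0.03,0.085],
    [0,0,0,-0.0025,0,0.06,0.085],
    [0,0,0,-0.0025,0,0.075,0.07],
    [0,0,0,-0.0025,0,0.075,0.06],
    [0,0,0,-0.0025,0,0.075,0.06],
    [0,0,0,-0.0025,0,0.075,0.06]
  ]
}}

```text
clock: 2.3
position: [0.612, -0.3155, 0.0986]
ee_rot: [-0.707, 0.707, -0.002, 0.001]
ft_force: [0.6, -0.5, 0.0]
grip_width: 0.707
```

{"method": "move_arm", "body": {
  "moves": [
    [0,0,0,0,0,0.01,0.06],
    [0,0,0,0,0,0.0165,0.05],
    [0,0,0,0,0,0.0165,0.04],
    [0,0,0,0,0,0.0165,0.034],
    [0,0,0,0,0,0.0165,0.03],
    [0,0,0,0,0,0.0165,0.026],
    [0,0,0,0,0,0.0165,0.022],
    [0,0,0,0,0,0.0165,0.022]
  ],
  "grip_force": 25
}}

```text
clock: 3.1
position: [0.611, -0.315, 0.0799]
ee_rot: [-0.707, 0.707, -0.0, 0.0]
ft_force: [-0.6, 0.4, 0.5]
grip_width: 0.364
```

{"method": "move_arm", "body": {
  "moves": [
    [0,0,0,0,0,-0.005,0.022],
    [0,0,0,0,0,-0.02,0.022],
    [0,0,0,0,0,-0.06,0.022],
    [0,0,0,0,0,-0.1,0.022],
    [0,0,0,0,0,-0.12,0.022],
    [0,0,0,0,0,-0.12,0.022],
    [0,0,0,0,0,-0.12,0.022]
  ]
}}

```text
clock: 3.8
position: [0.6111, -0.315, 0.2009]
ee_rot: [0.707, -0.707, 0.001, -0.0]
ft_force: [-0.5, -0.3, -1.2]
grip_width: 0.363
```

```bash
python3 - <<'E'
from h import *
from workcell import cams,manip
o=manip.get_obs(); print(o['clock'],o['position'],o['grip_width'])
a=cams.camera("wrist");s=cams.camera("scene")
cv2.imwrite("pics/w3.png",np.hstack([a[:,:,::-1],cv2.resize(s[130:250,150:270],(400,400))[:,:,::-1]])[:,240:])
E
```

```text
3.8 [ 0.61111464 -0.31501644  0.20092302] 0.3634917450451907
```

View pics/w3.png

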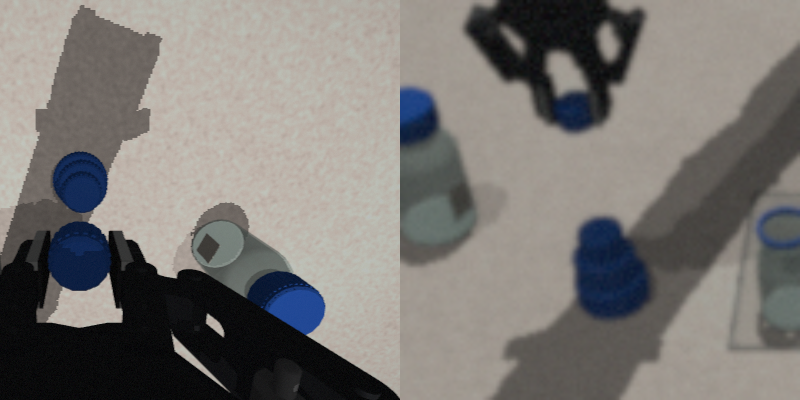

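Cap_25 is held level and the rest of the stack is undisturbed. Carrying it to (0.556, 0.003).

{"method": "move_arm", "body": {
  "moves": [
    [0,0,0,-0.045,0.008,0,0.022],
    [0,0,0,-0.09,0.016,0,0.022],
    [0,0,0,-0.135,0.024,0,0.022],
    [0,0,0,-0.18,0.032,0,0.022],
    [0,0,0,-0.225,0.04,0,0.022],
    [0,0,0,-0.27,0.048,0,0.022],
    [0,0,0,-0.318,0.055,0,0.022],
    [0,0,0,-0.318,0.055,0.045,0.022],
    [0,0,0,-0.318,0.055,0.09,0.022],
    [0,0,0,-0.318,0.055,0.13,0.022]
  ]
}}

```text
clock: 4.9
position: [0.5547, 0.0033, 0.0672]
ee_rot: [0.707, -0.707, -0.001, 0.001]
ft_force: [-0.1, -0.9, -0.6]
grip_width: 0.358
```

{"method": "move_arm", "body": {
  "moves": [
    [0,0,0,0,0,0.03,0.022],
    [0,0,0,0,0,0.045,0.022],
    [0,0,0,0,0,0.045,0.022],
    [0,0,0,0,0,0.045,0.022],
    [0,0,0,0,0,0.045,0.022]
  ]
}}

```text
clock: 5.4
position: [0.5572, 0.0031, 0.0266]
ee_rot: [-0.707, 0.707, -0.001, 0.001]
ft_force: [-0.4, 0.3, 0.5]
grip_width: 0.363
```

{"method": "move_arm", "body": {
  "moves": [
    [0,0,0,0,0,0.01,0.022],
    [0,0,0,0,0,0.017,0.022],
    [0,0,0,0,0,0.0205,0.022],
    [0,0,0,0,0,0.0205,0.022],
    [0,0,0,0,0,0.0205,0.022]
  ]
}}

```text
clock: 5.9
position: [0.5559, 0.003, 0.0041]
ee_rot: [0.707, -0.707, -0.0, 0.0]
ft_force: [-0.2, -0.6, -0.6]
grip_width: 0.361
```

{"method": "move_arm", "body": {
  "moves": [
    [0,0,0,0,0,0.0,0.03],
    [0,0,0,0,0,0.0,0.036],
    [0,0,0,0,0,0.0,0.042],
    [0,0,0,0,0,0,0.05],
    [0,0,0,0,0,0,0.055],
    [0,0,0,0,0,-0.02,0.06],
    [0,0,0,0,0,-0.06,0.07],
    [0,0,0,0,0,-0.105,0.085],
    [0,0,0,0,0,-0.15,0.085],
    [0,0,0,0,0,-0.18,0.085]
  ]
}}

```text
clock: 6.9
position: [0.5567, 0.0032, 0.1879]
ee_rot: [0.707, -0.707, 0.001, -0.001]
ft_force: [0.3, -0.5, 0.5]
grip_width: 0.992
```

{"method": "move_arm", "body": {
  "moves": [
    [0,0,0,0.045,-0.008,0,0.085],
    [0,0,0,0.09,-0.016,0,0.085],
    [0,0,0,0.135,-0.024,0,0.085],
    [0,0,0,0.18,-0.032,0,0.085],
    [0,0,0,0.225,-0.04,0,0.085],
    [0,0,0,0.27,-0.048,0,0.085],
    [0,0,0,0.3185,-0.055,0,0.085],
    [0,0,0,0.3185,-0.055,0,0.085],
    [0,0,0,0.3185,-0.055,0,0.085]
  ]
}}

```text
clock: 7.8
position: [0.6104, -0.3168, 0.1836]
ee_rot: [-0.706, 0.708, 0.0, -0.0]
ft_force: [0.5, 1.0, 0.1]
grip_width: 0.995
```

```bash
python3 - <<'E'
from h import *
from workcell import cams,manip
o=manip.get_obs(); print(o['clock'],o['position'],o['grip_width'])
t=cams.camera("top");P=cams.camera_params("top")
k,l,s,c=cv2.connectedComponentsWithStats(blue(t,25))
for i in range(1,k):
  if s[i][4]>25: print(s[i],onz(P,*c[i],.024).round(4))
p=cams.camera_params("wrist"); im=cams.camera("wrist")
c=px(p,(.611,-.3155,.078)).astype(int)
u,v=max(c[0]-60,0),max(c[1]-60,0); b=cv2.resize(np.clip(im[v:v+100,u:u+120,::-1].astype(int)*2,0,255).astype(np.uint8),None,fx=5,fy=5,interpolation=cv2.INTER_CUBIC)
for i in range(0,120,10): cv2.putText(b,str(u+i),(i*5,10),0,.35,(0,0,255)); cv2.putText(b,str(v+i),(0,i*5+4),0,.35,(0,0,255))
cv2.imwrite("pics/w4.png",b)
for n,z,r in(("50",.078,.02),("100",.054,.027),("w",.028,.032)):
  x,y=.611,-.3155;print(n,px(p,(x,y,z)).round(1),"L",px(p,(x,y+r,z)).round(1)[0],"R",px(p,(x,y-r,z)).round(1)[0],"T",px(p,(x+r,y,z)).round(1)[1],"B",px(p,(x-r,y,z)).round(1)[1])
E
```

```text
7.8 [ 0.61044138 -0.31682107  0.18359458] 0.9951297917097691
[309 183   9   9  45] [6.678e-01 3.000e-04 2.400e-02]
[247 187  21  21 121] [0.6381 0.1701 0.024 ]
[360 186  17  17  93] [ 0.6448 -0.1662  0.024 ]
[199 190  12  12  64] [0.6439 0.3295 0.024 ]
[408 196  21  20 340] [ 0.61   -0.3165  0.024 ]
[308 219  10  11  85] [0.5543 0.0026 0.024 ]
[482 219  21  20 314] [ 0.5378 -0.5351  0.024 ]
50 [321.2 196.1] L 299.1 R 343.3 T 174.4 B 217.0
100 [321.  189.7] L 293.7 R 348.4 T 162.5 B 215.6
w [320.9 183.8] L 291.1 R 350.7 T 154.0 B 212.1
```

View pics/w4.png

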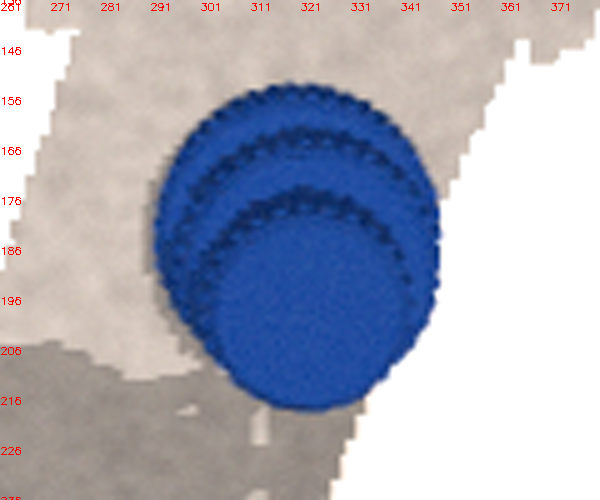

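Cap_25 sits at (0.554, 0.003), on target. Cap_50's disc centre is at (323,198), which gives (0.6095,-0.317), so the tool is already over it. Descending to grasp.

{"method": "move_arm", "body": {
  "moves": [
    [0,0,0,0,0,0.04,0.085],
    [0,0,0,0,0.001,0.08,0.085],
    [0,0,0,0,0.001,0.11,0.075],
    [0,0,0,0,0.001,0.126,0.065],
    [0,0,0,0,0.001,0.126,0.06],
    [0,0,0,0,0.001,0.126,0.06]
  ]
}}

```text
clock: 8.5
position: [0.611, -0.3151, 0.06]
ee_rot: [0.707, -0.707, 0.001, -0.0]
ft_force: [-0.4, 0.4, 0.8]
grip_width: 0.701
```

{"method": "move_arm", "body": {
  "moves": [
    [0,0,0,0,0,0,0.05],
    [0,0,0,0,0,0,0.042],
    [0,0,0,0,0,0,0.038],
    [0,0,0,0,0,0,0.034],
    [0,0,0,0,0,0,0.03],
    [0,0,0,0,0,0,0.03]
  ]
}}

```text
clock: 9.1
position: [0.6108, -0.3159, 0.0602]
ee_rot: [-0.707, 0.707, -0.001, 0.0]
ft_force: [-1.1, 1.7, 6.0]
grip_width: 0.455
```

{"method": "move_arm", "body": {
  "moves": [
    [0,0,0,0,0,-0.004,0.03],
    [0,0,0,0,0,-0.02,0.03],
    [0,0,0,0,0,-0.06,0.03],
    [0,0,0,0,0,-0.1,0.03],
    [0,0,0,0,0,-0.14,0.03],
    [0,0,0,-0.02,0.005,-0.14,0.03],
    [0,0,0,-0.065,0.02,-0.14,0.03],
    [0,0,0,-0.11,0.035,-0.14,0.03],
    [0,0,0,-0.155,0.05,-0.14,0.03],
    [0,0,0,-0.2,0.065,-0.14,0.03]
  ]
}}

```text
clock: 10.1
position: [0.5443, -0.1138, 0.1998]
ee_rot: [-0.707, 0.707, -0.001, 0.0]
ft_force: [0.0, 0.6, -0.1]
grip_width: 0.456
```

{"method": "move_arm", "body": {
  "moves": [
    [0,0,0,-0.045,0.002,0,0.03],
    [0,0,0,-0.09,0.005,0,0.03],
    [0,0,0,-0.135,0.008,0,0.03],
    [0,0,0,-0.18,0.011,0,0.03],
    [0,0,0,-0.225,0.014,0,0.03],
    [0,0,0,-0.27,0.017,0,0.03],
    [0,0,0,-0.315,0.017,0,0.03],
    [0,0,0,-0.36,0.017,0,0.03],
    [0,0,0,-0.4,0.017,0,0.03],
    [0,0,0,-0.4335,0.017,0,0.03]
  ]
}}

```text
clock: 11.1
position: [0.5275, 0.3206, 0.1998]
ee_rot: [0.707, -0.707, 0.0, -0.001]
ft_force: [0.2, -0.3, -0.2]
grip_width: 0.458
```

{"method": "move_arm", "body": {
  "moves": [
    [0,0,0,0,0,0,0.03],
    [0,0,0,0,0,0.045,0.03],
    [0,0,0,0,0,0.09,0.03],
    [0,0,0,0,0,0.13,0.03],
    [0,0,0,0,0,0.16,0.03],
    [0,0,0,0,0,0.17,0.03],
    [0,0,0,0,0,0.17,0.03],
    [0,0,0,0,0,0.17,0.03]
  ]
}}

```text
clock: 11.9
position: [0.5291, 0.3186, 0.0304]
ee_rot: [-0.707, 0.707, -0.0, 0.001]
ft_force: [0.4, 0.2, 0.7]
grip_width: 0.458
```

{"method": "move_arm", "body": {
  "moves": [
    [0,0,0,0,0,0.01,0.03],
    [0,0,0,0,0,0.017,0.03],
    [0,0,0,0,0,0.02,0.03],
    [0,0,0,0,0,0.02,0.03],
    [0,0,0,0,0,0.02,0.03]
  ]
}}

```text
clock: 12.4
position: [0.528, 0.318, 0.0083]
ee_rot: [-0.707, 0.707, -0.0, 0.0]
ft_force: [0.1, -0.1, 0.5]
grip_width: 0.457
```

{"method": "move_arm", "body": {
  "moves": [
    [0,0,0,0,0,0.0,0.036],
    [0,0,0,0,0,0.0,0.042],
    [0,0,0,0,0,0.0,0.05],
    [0,0,0,0,0,0,0.058],
    [0,0,0,0,0,0,0.065],
    [0,0,0,0,0,-0.02,0.07],
    [0,0,0,0,0,-0.06,0.08],
    [0,0,0,0,0,-0.105,0.085],
    [0,0,0,0,0,-0.15,0.085],
    [0,0,0,0,0,-0.18,0.085]
  ]
}}

```text
clock: 13.4
position: [0.5285, 0.3186, 0.1919]
ee_rot: [0.707, -0.707, 0.0, -0.002]
ft_force: [0.0, 0.2, 0.4]
grip_width: 0.996
```

{"method": "move_arm", "body": {
  "moves": [
    [0,0,0,0.045,0,0,0.085],
    [0,0,0,0.09,0,0,0.085],
    [0,0,0,0.135,0,0,0.085],
    [0,0,0,0.18,0,0,0.085],
    [0,0,0,0.225,-0.01,0,0.085],
    [0,0,0,0.27,-0.02,0,0.085],
    [0,0,0,0.315,-0.03,0,0.085],
    [0,0,0,0.36,-0.04,0,0.085],
    [0,0,0,0.405,-0.05,0,0.085],
    [0,0,0,0.45,-0.06,0,0.085]
  ]
}}

```text
clock: 14.4
position: [0.5881, -0.1339, 0.1885]
ee_rot: [0.707, -0.707, 0.0, -0.0]
ft_force: [0.1, 1.1, 0.2]
grip_width: 0.994
```

{"method": "move_arm", "body": {
  "moves": [
    [0,0,0,0.045,-0.006,0,0.085],
    [0,0,0,0.09,-0.012,0,0.085],
    [0,0,0,0.135,-0.018,0,0.085],
    [0,0,0,0.1835,-0.022,0,0.085],
    [0,0,0,0.1835,-0.022,0,0.085],
    [0,0,0,0.1835,-0.022,0,0.085],
    [0,0,0,0.1835,-0.022,0,0.085]
  ]
}}

```text
clock: 15.1
position: [0.6103, -0.314, 0.1883]
ee_rot: [0.708, -0.707, -0.0, -0.0]
ft_force: [0.5, 0.3, -0.5]
grip_width: 0.992
```

```bash
cat > look.py <<'E'
import sys
from h import *
from workcell import cams,manip
def look(name,z,caps,x=.611,y=-.316):
  o=manip.get_obs(); print(o['clock'],o['position'],o['grip_width'])
  t=cams.camera("top");P=cams.camera_params("top")
  k,l,s,c=cv2.connectedComponentsWithStats(blue(t,25))
  for i in range(1,k):
    if s[i][4]>25: print(s[i],onz(P,*c[i],.026).round(4))
  p=cams.camera_params("wrist"); im=cams.camera("wrist")
  c=px(p,(x,y,z)).astype(int)
  u,v=max(c[0]-60,0),max(c[1]-60,0); b=cv2.resize(np.clip(im[v:v+100,u:u+120,::-1].astype(int)*2,0,255).astype(np.uint8),None,fx=5,fy=5,interpolation=cv2.INTER_CUBIC)
  for i in range(0,120,10): cv2.putText(b,str(u+i),(i*5,10),0,.35,(0,0,255)); cv2.putText(b,str(v+i),(0,i*5+4),0,.35,(0,0,255))
  cv2.imwrite("pics/%s.png"%name,b)
  for n,z,r in caps:
    print(n,px(p,(x,y,z)).round(1),"L",px(p,(x,y+r,z)).round(1)[0],"R",px(p,(x,y-r,z)).round(1)[0],"T",px(p,(x+r,y,z)).round(1)[1],"B",px(p,(x-r,y,z)).round(1)[1])
E
python3 -c "
from look import *
look('w5',.054,(('100',.054,.027),('w',.028,.032)))"
```

```text
15.1 [ 0.61030849 -0.31401855  0.18828506] 0.9923811583812198
[309 183   9   9  45] [6.673e-01 3.000e-04 2.600e-02]
[247 187  21  21 120] [0.6377 0.1701 0.026 ]
[359 186  18  17  92] [ 0.6444 -0.1651  0.026 ]
[199 190  12  12  63] [0.6434 0.3289 0.026 ]
[408 196  21  20 342] [ 0.6096 -0.3159  0.026 ]
[308 219  10  11  85] [0.554  0.0026 0.026 ]
[482 219  21  20 315] [ 0.5375 -0.5343  0.026 ]
[201 228  14  14 138] [0.5238 0.3163 0.026 ]
100 [322.8 188.2] L 295.8 R 349.7 T 161.3 B 213.7
w [322.5 182.5] L 293.1 R 351.8 T 153.0 B 210.5
```

View pics/w5.png

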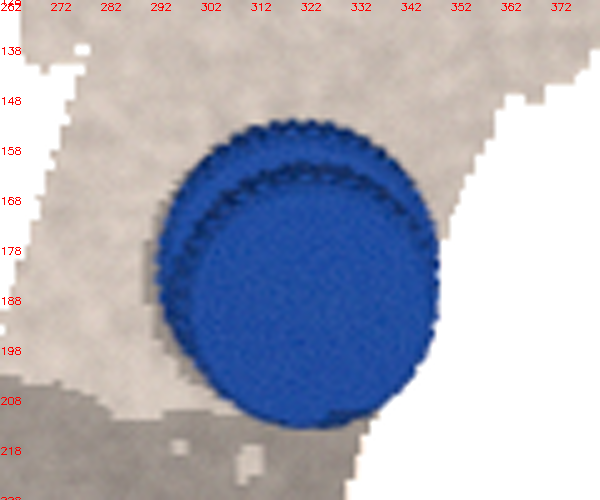

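Cap_50 is down near (0.524,0.316). Cap_100's disc centre is at about (323.5,189), which gives (0.611,-0.3168). Shifting 2.5 mm and grasping.

{"method": "move_arm", "body": {
  "moves": [
    [0,0,0,0.0025,0,0.045,0.085],
    [0,0,0,0.0025,0,0.09,0.085],
    [0,0,0,0.0025,0,0.125,0.085],
    [0,0,0,0.0025,0,0.15,0.08],
    [0,0,0,0.0025,0,0.157,0.072],
    [0,0,0,0.0025,0,0.157,0.068],
    [0,0,0,0.0025,0,0.157,0.068]
  ]
}}

```text
clock: 15.9
position: [0.6111, -0.318, 0.0333]
ee_rot: [0.707, -0.707, 0.001, -0.0]
ft_force: [0.1, -0.5, 0.3]
grip_width: 0.798
```

{"method": "move_arm", "body": {
  "moves": [
    [0,0,0,0,0,0,0.06],
    [0,0,0,0,0,0,0.056],
    [0,0,0,0,0,0,0.052],
    [0,0,0,0,0,0,0.048],
    [0,0,0,0,0,0,0.044],
    [0,0,0,0,0,0,0.044]
  ]
}}

```text
clock: 16.5
position: [0.6106, -0.3183, 0.0329]
ee_rot: [-0.707, 0.707, -0.001, 0.0]
ft_force: [-1.6, 0.5, 5.4]
grip_width: 0.622
```

{"method": "move_arm", "body": {
  "moves": [
    [0,0,0,0,0,-0.004,0.044],
    [0,0,0,0,0,-0.02,0.044],
    [0,0,0,0,0,-0.06,0.044],
    [0,0,0,0,0,-0.105,0.044],
    [0,0,0,0,0,-0.15,0.044],
    [0,0,0,-0.01,0.035,-0.16,0.044],
    [0,0,0,-0.04,0.065,-0.16,0.044],
    [0,0,0,-0.08,0.0845,-0.16,0.044],
    [0,0,0,-0.125,0.0845,-0.16,0.044],
    [0,0,0,-0.1603,0.0845,-0.16,0.044]
  ]
}}

```text
clock: 17.5
position: [0.5251, -0.1554, 0.1932]
ee_rot: [0.707, -0.707, 0.001, -0.0]
ft_force: [0.9, 0.2, -0.0]
grip_width: 0.623
```

{"method": "move_arm", "body": {
  "moves": [
    [0,0,0,0,0,0,0.044],
    [0,0,0,0,0,0.045,0.044],
    [0,0,0,0,0,0.09,0.044],
    [0,0,0,0,0,0.13,0.044],
    [0,0,0,0,0,0.16,0.044],
    [0,0,0,0,0,0.17,0.044],
    [0,0,0,0,0,0.17,0.044],
    [0,0,0,0,0,0.17,0.044]
  ]
}}

```text
clock: 18.3
position: [0.5267, -0.1582, 0.0232]
ee_rot: [-0.707, 0.707, -0.001, 0.001]
ft_force: [1.1, -0.6, 0.1]
grip_width: 0.623
```

{"method": "move_arm", "body": {
  "moves": [
    [0,0,0,0,0,0.008,0.044],
    [0,0,0,0,0,0.012,0.044],
    [0,0,0,0,0,0.0145,0.044],
    [0,0,0,0,0,0.0145,0.044],
    [0,0,0,0,0,0.0145,0.044]
  ]
}}

```text
clock: 18.8
position: [0.5256, -0.1577, 0.0069]
ee_rot: [0.707, -0.707, 0.0, -0.0]
ft_force: [-0.2, -0.8, 0.2]
grip_width: 0.622
```

Released height is about 2 mm, as expected. Opening and returning over the last cap.

{"method": "move_arm", "body": {
  "moves": [
    [0,0,0,0,0,0.0,0.05],
    [0,0,0,0,0,0.0,0.056],
    [0,0,0,0,0,0.0,0.064],
    [0,0,0,0,0,0,0.075],
    [0,0,0,0,0,0,0.085],
    [0,0,0,0,0,-0.02,0.085],
    [0,0,0,0,0,-0.06,0.085],
    [0,0,0,0,0,-0.105,0.085],
    [0,0,0,0,0,-0.15,0.085],
    [0,0,0,0,0,-0.18,0.085]
  ]
}}

```text
clock: 19.8
position: [0.5262, -0.1577, 0.1903]
ee_rot: [0.707, -0.707, 0.002, -0.001]
ft_force: [1.1, 0.5, 0.6]
grip_width: 0.994
```

{"method": "move_arm", "body": {
  "moves": [
    [0,0,0,0.04,-0.022,0,0.085],
    [0,0,0,0.08,-0.043,0,0.085],
    [0,0,0,0.12,-0.064,0,0.085],
    [0,0,0,0.159,-0.0845,0,0.085],
    [0,0,0,0.159,-0.0845,0,0.085],
    [0,0,0,0.159,-0.0845,0,0.085],
    [0,0,0,0.159,-0.0845,0,0.085]
  ]
}}

```text
clock: 20.5
position: [0.6101, -0.3154, 0.1869]
ee_rot: [0.708, -0.707, -0.0, -0.0]
ft_force: [-0.0, 0.5, 0.1]
grip_width: 0.992
```

```bash
python3 -c "
from look import *
look('w6',.028,(('w',.028,.032),('w0',0,.032)))"
```

```text
20.5 [ 0.61005005 -0.31543412  0.18685415] 0.9923742404864844
[309 183   9   9  46] [0.6674 0.0008 0.026 ]
[247 187  21  21 120] [0.6376 0.1696 0.026 ]
[360 186  17  17  92] [ 0.6442 -0.1652  0.026 ]
[199 190  12  12  64] [0.6435 0.329  0.026 ]
[408 196  20  21 332] [ 0.6084 -0.3146  0.026 ]
[308 219  10  11  85] [0.554  0.0026 0.026 ]
[482 219  21  20 315] [ 0.5377 -0.5344  0.026 ]
[358 225  18  18 249] [ 0.523  -0.1571  0.026 ]
[201 228  14  14 142] [0.5237 0.3163 0.026 ]
w [321.  182.5] L 291.5 R 350.5 T 152.8 B 210.5
w0 [320.8 177.3] L 293.7 R 347.9 T 150.0 B 203.3
```

View pics/w6.png

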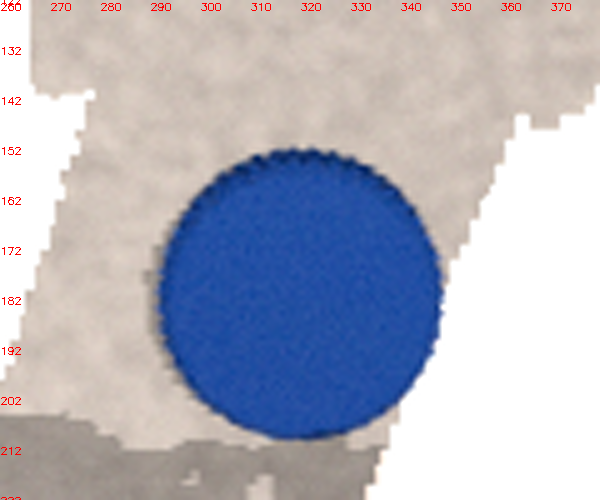

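Cap_wide is centred at (320,181), which gives (0.611,-0.315), and cap_100 sits on target. Grasping the last cap.

{"method": "move_arm", "body": {
  "moves": [
    [0,0,0,0,0,0.045,0.085],
    [0,0,0,0,0,0.09,0.085],
    [0,0,0,0,0,0.135,0.085],
    [0,0,0,0,0,0.165,0.085],
    [0,0,0,0,0,0.181,0.085],
    [0,0,0,0,0,0.181,0.08],
    [0,0,0,0,0,0.181,0.078]
  ]
}}

```text
clock: 21.3
position: [0.611, -0.3168, 0.0077]
ee_rot: [0.707, -0.707, 0.001, -0.0]
ft_force: [0.1, 0.6, 0.1]
grip_width: 0.911
```

{"method": "move_arm", "body": {
  "moves": [
    [0,0,0,0,0,0,0.07],
    [0,0,0,0,0,0,0.066],
    [0,0,0,0,0,0,0.062],
    [0,0,0,0,0,0,0.058],
    [0,0,0,0,0,0,0.054],
    [0,0,0,0,0,0,0.054]
  ]
}}

```text
clock: 21.9
position: [0.6109, -0.3171, 0.0079]
ee_rot: [-0.707, 0.707, -0.001, 0.0]
ft_force: [-2.6, 1.2, 6.1]
grip_width: 0.736
```

{"method": "move_arm", "body": {
  "moves": [
    [0,0,0,0,0,-0.004,0.054],
    [0,0,0,0,0,-0.02,0.054],
    [0,0,0,0,0,-0.06,0.054],
    [0,0,0,0,0,-0.105,0.054],
    [0,0,0,0,0,-0.15,0.054],
    [0,0,0,-0.005,0.01,-0.19,0.054],
    [0,0,0,-0.03,0.045,-0.19,0.054],
    [0,0,0,-0.06,0.08,-0.19,0.054],
    [0,0,0,-0.105,0.0897,-0.19,0.054],
    [0,0,0,-0.15,0.0897,-0.19,0.054]
  ]
}}

```text
clock: 22.9
position: [0.5186, -0.1664, 0.1975]
ee_rot: [-0.706, 0.708, -0.001, -0.0]
ft_force: [1.3, 0.2, 0.1]
grip_width: 0.733
```

{"method": "move_arm", "body": {
  "moves": [
    [0,0,0,-0.045,0,0,0.054],
    [0,0,0,-0.09,0,0,0.054],
    [0,0,0,-0.135,0,0,0.054],
    [0,0,0,-0.18,0,0,0.054],
    [0,0,0,-0.225,0,0,0.054],
    [0,0,0,-0.27,0,0,0.054],
    [0,0,0,-0.31,0,0,0.054],
    [0,0,0,-0.3303,0,0,0.054],
    [0,0,0,-0.3303,0,0,0.054],
    [0,0,0,-0.3303,0,0.04,0.054]
  ]
}}

```text
clock: 23.9
position: [0.5234, 0.165, 0.1609]
ee_rot: [0.707, -0.707, 0.003, -0.004]
ft_force: [1.4, -0.7, -1.2]
grip_width: 0.739
```

{"method": "move_arm", "body": {
  "moves": [
    [0,0,0,0,0,0.045,0.054],
    [0,0,0,0,0,0.09,0.054],
    [0,0,0,0,0,0.12,0.054],
    [0,0,0,0,0,0.13,0.054],
    [0,0,0,0,0,0.13,0.054],
    [0,0,0,0,0,0.13,0.054]
  ]
}}

```text
clock: 24.5
position: [0.5216, 0.1636, 0.0277]
ee_rot: [-0.707, 0.707, -0.001, 0.001]
ft_force: [0.4, -0.5, 0.2]
grip_width: 0.736
```

{"method": "move_arm", "body": {
  "moves": [
    [0,0,0,0,0,0.008,0.054],
    [0,0,0,0,0,0.013,0.054],
    [0,0,0,0,0,0.016,0.054],
    [0,0,0,0,0,0.016,0.054],
    [0,0,0,0,0,0.016,0.054]
  ]
}}

```text
clock: 25.0
position: [0.5204, 0.1636, 0.0099]
ee_rot: [0.707, -0.707, 0.0, -0.0]
ft_force: [-0.2, -0.9, 1.4]
grip_width: 0.738
```

{"method": "move_arm", "body": {
  "moves": [
    [0,0,0,0,0,0.0,0.06],
    [0,0,0,0,0,0.0,0.066],
    [0,0,0,0,0,0.0,0.075],
    [0,0,0,0,0,0,0.085],
    [0,0,0,0,0,0,0.085],
    [0,0,0,0,0,-0.02,0.085],
    [0,0,0,0,0,-0.06,0.085],
    [0,0,0,0,0,-0.105,0.085],
    [0,0,0,0,0,-0.15,0.085],
    [0,0,0,0,0,-0.19,0.085]
  ]
}}

```text
clock: 26.0
position: [0.5202, 0.1638, 0.2022]
ee_rot: [0.707, -0.707, 0.0, -0.0]
ft_force: [0.8, -0.9, -0.0]
grip_width: 0.993
```

{"method": "move_arm", "body": {
  "moves": [
    [0,0,0,0.045,0,0,0.085],
    [0,0,0,0.09,0,0,0.085],
    [0,0,0,0.135,0,0,0.085],
    [0,0,0,0.18,0,0,0.085],
    [0,0,0,0.225,0,0,0.085],
    [0,0,0,0.27,0,0,0.085],
    [0,0,0,0.315,0,0,0.085],
    [0,0,0,0.36,0,0,0.085],
    [0,0,0,0.405,0,0,0.085],
    [0,0,0,0.45,0,0,0.085]
  ]
}}

```text
clock: 27.0
position: [0.52, -0.2882, 0.1999]
ee_rot: [0.707, -0.707, 0.0, 0.0]
ft_force: [0.3, -0.1, 0.0]
grip_width: 0.993
```

```bash
python3 - <<'E'
from h import *
from workcell import cams,manip
o=manip.get_obs(); print(o['clock'],o['position'])
t=cams.camera("top");s=cams.camera("scene");P=cams.camera_params("top")
k,l,st,c=cv2.connectedComponentsWithStats(blue(t,25))
H={'25':(.022,.074),'50':(.024,.091),'100':(.026,.104),'wide':(.028,.099)}
for i in range(1,k):
  if st[i][4]>25: print(st[i][:4],{n:onz(P,st[i][0]+(st[i][2]-1)/2,st[i][1]+(st[i][3]-1)/2,(h[0]/2+.002 if st[i][1]>210 else h[1])).round(4)[:2].tolist() for n,h in H.items()})
a=cv2.resize(t[170:265,180:520],None,fx=2.3,fy=2.3,interpolation=cv2.INTER_CUBIC); b=cv2.resize(s[140:250,130:470],None,fx=2.3,fy=2.3,interpolation=cv2.INTER_CUBIC)
cv2.imwrite("pics/end.png",np.vstack([a,b])[:,:,::-1])
E
```

```text
27.0 [ 0.51995135 -0.28819485  0.19992618]
[309 183   9   9] {'25': [0.656, 0.0006], '50': [0.6519, 0.0007], '100': [0.6487, 0.0008], 'wide': [0.6499, 0.0008]}
[360 186  17  17] {'25': [0.634, -0.1606], '50': [0.6301, -0.1585], '100': [0.6271, -0.157], 'wide': [0.6283, -0.1576]}
[247 188  21  20] {'25': [0.6253, 0.1648], '50': [0.6215, 0.163], '100': [0.6186, 0.1616], 'wide': [0.6197, 0.1621]}
[199 190  12  12] {'25': [0.6322, 0.3187], '50': [0.6283, 0.315], '100': [0.6254, 0.3123], 'wide': [0.6265, 0.3133]}
[308 219  10  11] {'25': [0.556, 0.0025], '50': [0.5558, 0.0025], '100': [0.5557, 0.0025], 'wide': [0.5555, 0.0025]}
[484 219  19  20] {'25': [0.5391, -0.5417], '50': [0.539, -0.5414], '100': [0.5388, -0.541], 'wide': [0.5386, -0.5406]}
[358 225  18  18] {'25': [0.5261, -0.1598], '50': [0.5259, -0.1596], '100': [0.5258, -0.1595], 'wide': [0.5257, -0.1594]}
[249 226  21  21] {'25': [0.5204, 0.1635], '50': [0.5202, 0.1634], '100': [0.5201, 0.1632], 'wide': [0.5199, 0.1631]}
[201 228  14  14] {'25': [0.5258, 0.3183], '50': [0.5257, 0.3181], '100': [0.5255, 0.3179], 'wide': [0.5254, 0.3177]}
```

View pics/end.png

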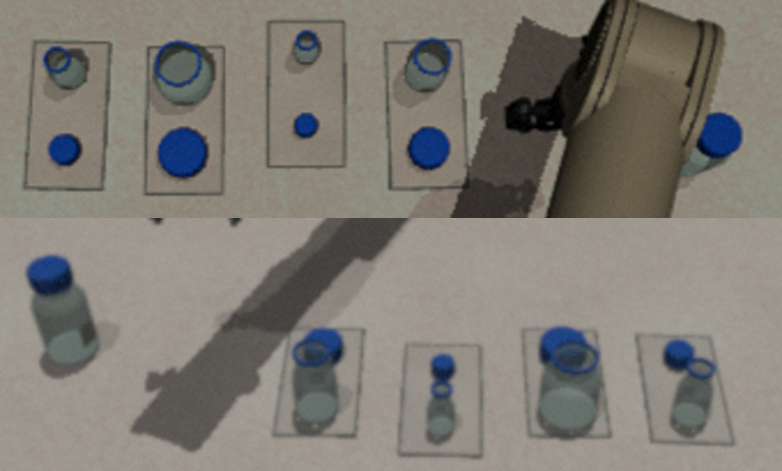

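All four caps lie flat, each about 100–103 mm in front of its own bottle and within 4 mm of the centre line. The bottles are unmoved, so I'm handing in.

```bash
python3 -c "
from workcell import manip
print(manip.hand_in())"
```

```text
the job is handed in; nothing more can be done
None
```

I took the stack apart from the top down and laid each cap on the sheet of the bottle it fits. I handed the job in after about 27 s of robot time; no verdict is reported.

- **Caps:** the last top-camera picture puts the caps about 100 mm (25), 103 mm (50), 101 mm (100) and 100 mm (wide) in front of their bottle axes. All are within about 4 mm of the centre line. They lie flat and released, with the gripper well clear.
- **Open bottles:** their rims were within about 2 mm of the first measurement.
- **Bystanders:** the closed bottle looked unmoved, though the arm partly hid it in the last top picture. The spray bottle was outside my final crop and I did not measure it again; the arm stayed more than 100 mm from it by my estimate.
- **Unexplained readings:** the wrist force rose to about 6 N upward as the fingers closed on the three larger caps, probably from the pads swinging forward. The measured arm pose stood 1–3 mm off the commanded one, so I worked from the measured values.

No check failed.

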